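# Load a bottle onto the roller mixer

## Robot

A 7-joint arm with a two-finger parallel gripper is mounted at the origin on a cart in front of the work surface, level with it; the furniture and walls round the work are solid. World frame = base frame: x ahead of the robot, y to its left, z up, the work surface at z = 0. Lengths are in m, angles in rad, forces in N, time in s.
With the tool pointing down it reaches from about 0.4 to 0.9 m from the base axis. Payload 5.5 kg.
Tool frame: the origin (TCP) lies midway between the tips of the shut fingers; the grasp point (between the pads) lies 19 mm behind it; z points along the fingers, y is the line along which they close (so a half turn about z gives the same grasp; the last joint's range is limited). The gripper opens to 85 mm and grips with 20 to 120 N. Pads are 22 mm wide; open, the fingers measure 114 mm over their backs; the gripper's body (76 mm by 85 mm) begins 54 mm behind the grasp point. The pads swing forward as they close: fully open they stand 13 mm farther back than shut.
Start: joints at [-1.034, 0.501, -0.427, 1.55, 0.221, 1.138, -0.21], TCP at [0.176, 0.626, 0.231] pointing down, gripper open.
Joint ranges: [-2.88, 2.88], [-0.31, 2.03], [-1.54, 1.56], [0.2, 2.42], [-1.41, 4.55], [0.19, 2.02], [-2.57, 2.57]. Speed limits (rad/s): [2.57, 2.57, 3.14, 3.14, 3.14, 3.14, 3.14].

## Interface

Orientations are given as a unit quaternion [w, x, y, z].
In Python, from bench import robot, cams gives the robot as it stands. The module is installed in compiled form; this text tells all that it offers.
- The arm moves only by the tool apply_moves, never from a script. Its argument "increments" is a list that holds one entry, the list of rows, each a list of 7 numbers: the turn, a rotation vector about the tool's x, y, z scaled (see below), then the shift along the tool's x, y, z scaled (see below), then the opening, from -1 (shut) to 1 (fully open), so that 0 is half open. In form: [[[wx, wy, wz, tx, ty, tz, hand], ...]]. A call has 1 to 12 rows; each row shifts and turns the commanded pose from where the row before left it, along the tool's axes as they then stand; what a row does not reach is not made up. The controller multiplies each number of a shift by 0.03 m and each number of a turn by 180 degrees. A row lasts 1/10 s, in which the tool goes at most 50 mm and 8.59 degrees, less where a joint would pass 70% of its speed; a pose out of reach is approached as far as the arm can. A call with a number of a shift or a turn outside -1 to 1 is refused whole. A call with a gripper value outside its range is refused whole. The fingers move at their own pace and stop on an object; the grip force is fixed at half the most. Time passes only in rows, so rows that do not move let the fingers close. It gives the time, the measured TCP pose, the force, the opening and the grip force at its end, in the units of the state.
- robot.read_state(): the state, without advancing time (a new reading comes with each control period).
- cams.capture(name): name is "side" or "top" or "wrist"; returns a dict with "img" (420x560x3 uint8, red, green, blue), "z_map" (420x560 float32, m along the optical axis (not along the pixel's ray), 0 where there is no reading), "K" (3x3 intrinsics, pixels), "dist_coeffs" ([k1, k2, p1, p2, k3] as OpenCV has them; the pictures are not rectified), "view" (4x4, takes a point from world to camera coordinates). Camera axes: x right, y up, looking along -z (the intrinsics and any distortion apply to the point x, -y, -z); pixel columns grow to the right and rows downward; lengths in m; the calibration is good to about 2 mm. A picture is of the moment at which its call begins.
- robot.hand_in(): hands the job in; it is judged then, once.
The state is a dict: "clock": time; "joints": joint angles; "qd": joint speeds; "joint_efforts": joint torques, N m; "ee_pos": TCP position; "tcp_rot": TCP orientation; "contact_force": force on the tool from outside, world axes, zero at the start; "torque": the same for the moment, N m; "opening": opening from 0.0 (shut) to 1.0 (fully open); "grip_force": force on a finger pad.
Only numpy, scipy, OpenCV 4.12 (cv2) and the standard library are available. Lean on these libraries where they do the work, as an engineer would, in place of code of your own. Each camera call takes 0.05 s, during which the arm holds its last target. There are 200 camera calls.

## Task

The white bottle lies at the foot of the roller mixer's sloping loading apron. Using the fingers only to push it gently, never to lift or pinch it, roll it steadily up the apron without letting it run back down, until it drops between the two rollers in front of the back rail; then slide it along the rollers until its base is up against the grey pad on the motor housing. Leave it lying there, and leave the other things on the bench where they are.

Things in the scene. Friction and masses are not known exactly. Their poses are not given: they have to be found in the camera images.
- roller_mixer: White bench roller mixer, fixed to the table, 283 mm along y, 195 mm along x. Origin on the bench under the front roller's axis; x points up the loading apron to the back rail, y along the rollers to the motor housing, z up (turned about z). Two free-turning rollers along y with black rubber rings (radius 13 mm), axes at x = 0 and 34 mm, z = 19 mm; ring tops z = 32 mm, flush with the apron.
- apron (a point): Point where the apron's plane meets the front roller's rings: x = -2, y = 0, z = 32 mm in the mixer's frame. Its x axis points up the slope, y along the rollers, z square off the surface. The apron is a flat metal slope of 10 degrees, 221 mm wide (mixer y = -115 to 106 mm), 126 mm long up the slope, with side cheeks 9 mm high.
- apron_foot (a point): Lower edge of the apron at mixer x = -128, y = 0, z = 10 mm, same axes as the mixer. Here a lip 5 mm thick stands 5 mm above the apron's surface (its top is about 15 mm above the bench) and keeps the bottle from rolling off. In front of it is free bench.
- seat (a point): Centre of the face of the grey round pad (26 mm wide), where the centre of the bottle's base belongs: x = 17, y = 100, z = 53 mm in the mixer's frame, same axes as the mixer. A bottle that rests on both rollers has its axis at this x and z. It sinks 4 mm as it drops between them.
- back_rail (a point): On the axis of the steel back rail (8 mm rod along y) behind the rear roller, the stop: mixer x = 48.5, y = 0, z = 53 mm, same axes as the mixer. It runs from the housing to y = -58 mm. Its front side is 2.5 mm behind a seated bottle.
- housing_top (a point): Middle of the top of the white motor housing (black dial, green switch, neither needed), same axes as the mixer. The housing is 125 mm (x) by 50 mm (y), 68 mm high, at mixer x = -59 to 66, y = 106 to 156 mm. The pad stands 6 mm out of its face towards the bottle.
- bearing_plate (a point): Middle of the top of the low white plate that carries the rollers' other end, same axes as the mixer: 105 mm (x) by 12 mm (y), at mixer x = -39 to 66, y = -127 to -115 mm; 36 mm high, so fingertips pass over it at the height of the bottle's axis.
- bottle: White bottle, black screw cap, lying on the apron against the lip, base to the motor housing; rolls freely. Body 50 mm across, 150 mm long, then the cap, 39 mm across, to 158 mm; 0.15 to 0.31 kg. Origin at the centre of its base, z from base to cap. Starts with its axis at mixer x = -112, z = 38 mm, its base at y = 55 to 80 mm. Pushing takes 1 to 3 N up the apron and along the rollers.
- bottle_mid (a point): Middle of the bottle's 150 mm body, on its axis; same axes as the bottle.
- dropper_bottle: Brown dropper bottle with black bulb, 33 mm wide, 100 mm high, standing to the right of the apron; origin under its centre. To be left alone.
- oil_bottle: Small bottle with yellow contents and black cap, 30 mm wide, 72 mm high, standing near the apron's right front corner; origin under its centre. To be left alone.
- petri_dish: Clear petri dish, 60 mm wide, 15 mm high, to the right of the mixer; origin under its centre. To be left alone.
- tape_roll: Roll of cream tape lying flat, 56 mm wide, 18 mm high, in front of the mixer's left side; origin under its centre. To be left alone.
- eraser: Blue and white eraser, 22 x 48 x 12 mm, in front of the apron; origin under its centre. To be left alone.

How it is judged:
By the outcome, as a careful person would: the job done as asked, in the order asked, and still so for the second after the job is handed in, with the robot touching nothing.
It also fails if it takes over 48 s, if anything falls off the work surface, if the arm or the gripper's body presses on something with over 40 N, if the wrist force passes 120 N, or if a joint passes its speed limit or range.

## Working session

There is one attempt and no reset: what is moved stays moved. The work goes in short steps, Python scripts to look and compute and a tool call to move; the robot and the scene stay as the last step left them, time stands still between calls to the robot, and variables do not carry over. Pictures are saved under pics/ and viewed, at most 10 in all, crops included, and the job is handed in when it is done.

Besides the shell and the picture viewer there is one more tool, called after ">>>" in YAML: its name, and indented under it one key for each argument. apply_moves: Moves the arm, as the interface text tells. Shifts and turns lie within -1 to 1; 1 stands for 0.03 m of shift or 180 degrees of turn. Its arguments: {"type":"object","properties":{"increments":{"type":"array"}},"required":["increments"]}

```bash
mkdir -p pics && cat > h.py <<'E'
import numpy as np, cv2
from bench import robot, cams
def cap(n):
    c=cams.capture(n); np.savez(f'pics/{n}.npz',**c); cv2.imwrite(f'pics/{n}.png',c['img'][:,:,::-1]); return c
def load(n): return dict(np.load(f'pics/{n}.npz'))
def ray(c,uv):
    p=cv2.undistortPoints(np.array(uv,float).reshape(-1,1,2),c['K'],c['dist_coeffs']).reshape(-1,2)
    d=np.c_[p[:,0],-p[:,1],-np.ones(len(p))]; T=np.linalg.inv(c['view'])
    return T[:3,3],d@T[:3,:3].T
def onplane(c,uv,z):
    o,d=ray(c,uv); return o+d*((z-o[2])/d[:,2])[:,None]
def depthpt(c,uv):
    o,d=ray(c,uv); uv=np.array(uv).reshape(-1,2).astype(int)
    return o+d*c['z_map'][uv[:,1],uv[:,0]][:,None]
E
python3 - <<'E'
from h import *
a=cap('top');b=cap('side')
cv2.imwrite('pics/both.png',np.vstack([a['img'],b['img']])[:,:,::-1][:, :])
s=robot.read_state();print(s)
for c in(a,b):print(np.linalg.inv(c['view'])[:3,3],c['K'][0,0])
E
```

```text
{'clock': 0.1, 'joints': array([-1.03381204,  0.50178067, -0.42679342,  1.55133847,  0.22080844,
        1.13829462, -0.21030079]), 'qd': array([ 0.00117034, -0.00248622, -0.00036512, -0.00195699,  0.00042866,
        0.00169821,  0.00032095]), 'joint_efforts': array([-1.09214897e-02, -5.70807266e+01, -5.83852977e+00, -2.81748050e+01,
        1.05145501e-02,  5.64825415e-03, -5.01312911e-07]), 'ee_pos': array([0.1756244 , 0.62517868, 0.23034806]), 'tcp_rot': array([-1.48244284e-04,  1.36446449e-01,  9.90647054e-01, -8.71219126e-04]), 'contact_force': array([ 0.21286699,  0.21983324, -0.08033981]), 'torque': array([-0.03807983,  0.0076182 ,  0.02654461]), 'grip_force': 0.0, 'opening': 1.0003473146126776}
[0.36199536 0.13838737 0.9961784 ] 490.73176679359966
[ 0.13711815 -0.53042541  0.64834871] 529.6988731922398
```

View pics/top.png

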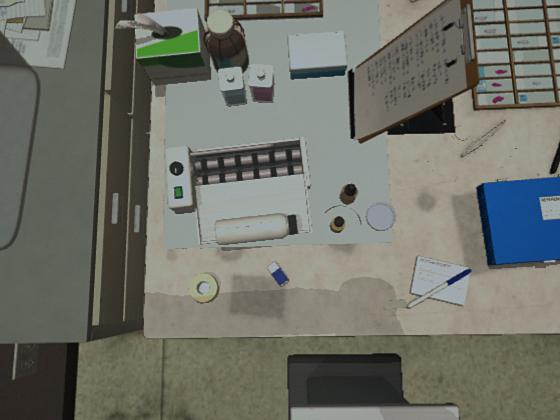

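View pics/side.png

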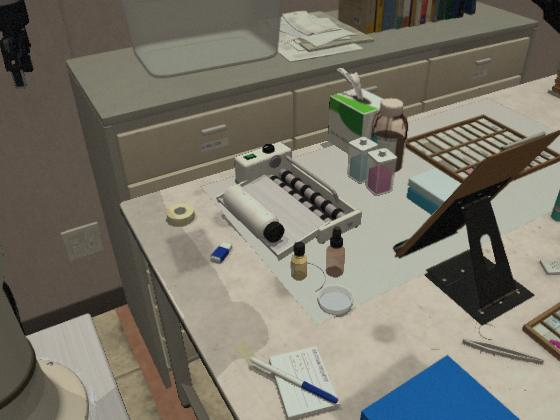

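The top view shows the mixer with its housing at about (178,180), the bottle lying at (250,228) with its cap at (293,225), the oil bottle at (338,224), the dropper at (349,192), the dish at (380,216), the tape at (203,288) and the eraser at (278,273). The side view agrees. Next I measure the mixer and the bottle.

```bash
python3 - <<'E'
from h import *
c=load('top')
v,u=np.mgrid[100:320,150:410]; uv=np.c_[u.ravel(),v.ravel()]
P=depthpt(c,uv).reshape(u.shape+(3,)); z=P[...,2]
print('bench z',np.median(P[195:205,60:100,2]), 'dish area',np.median(z[60:80,180:185]))
def rect(m,name):
    n,l,s,ce=cv2.connectedComponentsWithStats(m.astype(np.uint8)); i=1+np.argmax(s[1:,4])
    p=P[l==i]; r=cv2.minAreaRect(p[:,:2].astype(np.float32)); print(name,s[i,4],'c',np.round(r[0],4),'size',np.round(r[1],4),'ang',round(r[2],2),'z',np.median(p[:,2]).round(4))
    return p
roi=np.zeros(z.shape,bool); roi[40:120,10:45]=1
h=rect((z>.06)&(z<.075)&roi,'housing')
# bottle
roi=np.zeros(z.shape,bool); roi[105:150,50:155]=1
b=P[(z>.05)&roi]; print('bottle top z',np.percentile(b[:,2],[50,90,99]), len(b))
r=cv2.minAreaRect(b[:,:2].astype(np.float32)); print(r, b[:,:2].min(0),b[:,:2].max(0))
t=b[b[:,2]>.055]; l=cv2.fitLine(t[:,:2].astype(np.float32),cv2.DIST_L2,0,.01,.01).ravel(); print('axis',l,np.degrees(np.arctan2(l[1],l[0])))
# whole mixer above bench
roi=np.zeros(z.shape,bool); roi[30:160,5:165]=1
rect((z>.008)&(z<.08)&roi,'mixer')
for n,(r0,r1,c0,c1) in dict(dropper=(70,108,185,212),oil=(108,135,175,202),dish=(100,132,214,250),tape=(168,210,33,75),eraser=(155,190,112,142)).items():
    q=P[r0:r1,c0:c1].reshape(-1,3); q=q[q[:,2]>.007]; print(n,np.round((q.min(0)+q.max(0))/2,3),q.max(0)-q.min(0))
E
```

```text
bench z 0.0003916020448919144 dish area 0.0006246708894261932
housing 1466 c [0.5945 0.3675] size [0.125  0.0558] ang 4.93 z 0.0679
bottle top z [0.05956133 0.06383934 0.06647833] 1727
((0.43906211853027344, 0.21840748190879822), (0.15607421100139618, 0.15814821422100067), 0.6989145874977112) [0.36199536 0.13838737] [0.51749317 0.29827755]
axis [ 0.03884526 -0.9992452   0.48916203  0.22373685] -87.773766
mixer 11823 c [0.5662 0.2508] size [0.2049 0.2846] ang 5.05 z 0.0291
dropper [0.468 0.079 0.502] [0.21172963 0.11921117 0.98809832]
oil [0.438 0.092 0.503] [0.15136839 0.09267306 0.98630198]
dish [0.454 0.039 0.502] [0.18397722 0.19803458 0.98842003]
tape [0.38  0.247 0.502] [0.05480186 0.21658907 0.98863612]
eraser [0.394 0.169 0.502] [0.06480514 0.06138312 0.9889877 ]
```

```bash
python3 - <<'E'
from h import *
c=load('top'); yaw=np.radians(5); O=np.array([.601,.238]); R=np.array([[np.cos(yaw),-np.sin(yaw)],[np.sin(yaw),np.cos(yaw)]])
M=lambda p:np.c_[(p[:,:2]-O)@R,p[:,2]]
v,u=np.mgrid[100:320,150:410]; uv=np.c_[u.ravel(),v.ravel()]
ok=(c['z_map'][v,u]>0); P=M(depthpt(c,uv)).reshape(u.shape+(3,)); P[~ok]=np.nan
print('invalid',(~ok).sum())
def st(n,r0,r1,c0,c1,lo,hi=.12):
    q=P[r0:r1,c0:c1].reshape(-1,3); q=q[(q[:,2]>lo)&(q[:,2]<hi)]; print(n,len(q),np.round(np.percentile(q,1,axis=0),4),np.round(np.percentile(q,99,axis=0),4)); return q
st('housing',40,120,10,45,.06)
b=st('bottle',105,150,50,155,.045)
t=b[b[:,2]>.057]; l=cv2.fitLine(t[:,:2].astype(np.float32),cv2.DIST_L2,0,.01,.01).ravel(); print('axis',l)
st('rail',30,60,45,165,.045)
st('mixer',30,160,5,165,.007)
for n,a in dict(dropper=(70,108,185,212),oil=(108,135,175,202),dish=(100,132,214,250),tape=(168,210,33,75),eraser=(155,190,112,142)).items(): st(n,*a,.007)
s=robot.read_state(); print('tcp',M(s['ee_pos'][None]))
E
```

```text
invalid 217
housing 1595 [-0.0564  0.1041  0.0615] [0.0646 0.1564 0.0803]
bottle 1881 [-0.1341 -0.0863  0.0457] [-0.0878  0.0675  0.0657]
axis [ 0.00260849 -0.9999966  -0.1113419  -0.00114335]
rail 314 [ 0.0464 -0.0578  0.0483] [0.0553 0.0963 0.0613]
mixer 12012 [-0.1332 -0.1205  0.0079] [0.0659 0.1524 0.0757]
dropper 291 [-0.0758 -0.2135  0.0088] [-0.0456 -0.182   0.1016]
oil 202 [-0.132  -0.1821  0.013 ] [-0.1054 -0.1552  0.0751]
dish 710 [-0.1365 -0.2877  0.0107] [-0.0798 -0.2308  0.0192]
tape 546 [-0.2396  0.0811  0.0094] [-0.1869  0.1349  0.0224]
eraser 255 [-0.2238 -0.0591  0.008 ] [-0.1789 -0.0229  0.016 ]
tcp [[-0.39001207  0.42277928  0.23034806]]
```

>>> apply_moves:
  increments:
    - [[0, 0, -0.0385, 0, 0, 0, 1], [0, 0, -0.0385, 0, 0, 0, 1], [0, 0, -0.0385, 0, 0, 0, 1], [0, 0, 0, -0.5, -1, 0.2, 1], [0, 0, 0, -0.5, -1, 0.2, 1], [0, 0, 0, -0.5, -1, 0.2, 1], [0, 0, 0, -0.5, -1, 0.2, 1], [0, 0, 0, -0.5, -1, 0.2, 1], [0, 0, 0, -0.5, -1, 0.2, 1], [0, 0, 0, -0.5, -1, 0.2, 1], [0, 0, 0, -0.5, -1, 0.2, 1], [0, 0, 0, -0.5, -1, 0.2, 1]]

```text
clock: 1.3
ee_pos: [0.3346, 0.3674, 0.1768]
tcp_rot: [-0.0, -0.045, 0.999, -0.0]
contact_force: [0.9, 0.3, -0.7]
opening: 1.001
grip_force: 0.0
```

```bash
cat >> h.py <<'E'
from scipy.spatial.transform import Rotation as Ro
yaw=np.radians(5); O=np.array([.601,.238]); R=np.array([[np.cos(yaw),-np.sin(yaw)],[np.sin(yaw),np.cos(yaw)]])
M=lambda p:np.c_[(p[:,:2]-O)@R,p[:,2]]
def rep():
    s=robot.read_state(); T=Ro.from_quat(np.roll(s['tcp_rot'],-1)).as_matrix()
    print('t',round(s['clock'],2),'mix',M(s['ee_pos'][None]).round(4),'toolY ang',np.degrees(np.arctan2(T[1,1],T[0,1])).round(2),'z',T[:,2].round(3),'F',s['contact_force'].round(2),'open',round(s['opening'],2))
E
python3 -c "
from h import *
rep()"
```

```text
t 1.3 mix [[-0.2541  0.1521  0.1768]] toolY ang 95.11 z [-0. -0. -1.] F [ 0.88  0.28 -0.68] open 1.0
```

>>> apply_moves:
  increments:
    - [[0, 0, 0, -0.42, -0.88, 0.3, 1], [0, 0, 0, -0.42, -0.88, 0.3, 1], [0, 0, 0, -0.42, -0.88, 0.3, 1], [0, 0, 0, -0.42, -0.88, 0.3, 1], [0, 0, 0, -0.42, -0.88, 0.3, 1], [0, 0, 0, -0.42, -0.88, 0.3, 1], [0, 0, 0, 0, 0, 0.9, 1], [0, 0, 0, 0, 0, 0.9, 1], [0, 0, 0, 0, 0, 0, 1], [0, 0, 0, 0, 0, 0, 1]]

```text
clock: 2.3
ee_pos: [0.4229, 0.2179, 0.0691]
tcp_rot: [-0.001, -0.045, 0.999, -0.0]
contact_force: [1.2, -0.4, -0.2]
opening: 1.0
grip_force: 0.0
```

```bash
python3 -c "
from h import *
rep()
cap('side')"
```

```text
t 2.3 mix [[-0.1791 -0.0045  0.0691]] toolY ang 95.13 z [-0.002 -0.001 -1.   ] F [ 1.22 -0.39 -0.24] open 1.0
```

View pics/side.png

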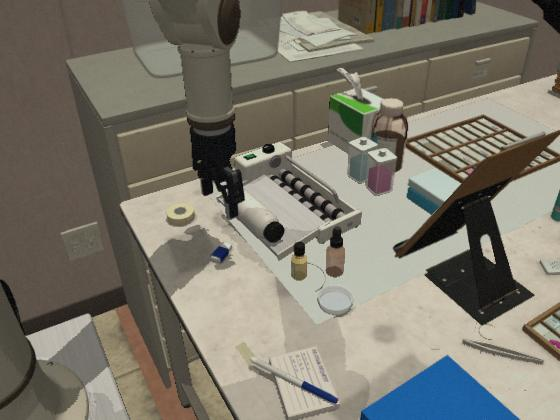

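The view shows the open gripper at (228,195), in front of the bottle and clear of the eraser at (221,253). I'll lower it and close in.

>>> apply_moves:
  increments:
    - [[0, 0, 0, 0, 0, 0.6, 1], [0, 0, 0, 0, 0, 0.6, 1], [0, 0, 0, 0, 0, 0.5, 1], [0, 0, 0, -0.2, 0, 0, 1], [0, 0, 0, -0.2, 0, 0, 1], [0, 0, 0, -0.2, 0, 0, 1], [0, 0, 0, -0.1, 0, 0, 1], [0, 0, 0, -0.1, 0, 0, 1], [0, 0, 0, -0.1, 0, 0, 1], [0, 0, 0, 0, 0, 0, 1]]

```text
clock: 3.35
ee_pos: [0.451, 0.2203, 0.0185]
tcp_rot: [0.0, -0.044, 0.999, 0.0]
contact_force: [0.4, -0.3, 0.6]
opening: 1.007
grip_force: 0.0
```

```bash
python3 -c "
from h import *
rep()"
```

```text
t 3.35 mix [[-0.1509 -0.0046  0.0185]] toolY ang 95.09 z [ 0.  0. -1.] F [ 0.38 -0.34  0.58] open 1.01
```

>>> apply_moves:
  increments:
    - [[0, 0, 0, -0.06, 0, -0.01, 1], [0, 0, 0, -0.08, 0, -0.014, 1], [0, 0, 0, -0.1, 0, -0.018, 1], [0, 0, 0, -0.1, 0, -0.018, 1], [0, 0, 0, -0.1, 0, -0.018, 1], [0, 0, 0, -0.1, 0, -0.018, 1], [0, 0, 0, -0.1, 0, -0.018, 1], [0, 0, 0, -0.1, 0, -0.018, 1], [0, 0, 0, -0.1, 0, -0.018, 1], [0, 0, 0, -0.1, 0, -0.018, 1], [0, 0, 0, -0.1, 0, -0.018, 1], [0, 0, 0, -0.1, 0, -0.018, 1]]

```text
clock: 4.55
ee_pos: [0.4848, 0.2233, 0.0245]
tcp_rot: [-0.0, -0.045, 0.999, 0.0]
contact_force: [-2.2, -0.1, 1.5]
opening: 1.0
grip_force: 1.0
```

```bash
python3 -c "
from h import *
rep()
a=cap('top');b=cap('side');rep()
x=np.hstack([a['img'][120:300,150:350],b['img'][120:300,160:400]])[:,:,::-1]
cv2.imwrite('pics/p1.png',cv2.resize(x,(792,324)))"
```

```text
t 4.55 mix [[-0.1171 -0.0045  0.0245]] toolY ang 95.11 z [-0.  0. -1.] F [-2.19 -0.05  1.5 ] open 1.0
t 4.65 mix [[-0.1163 -0.0045  0.0246]] toolY ang 95.08 z [ 0.001  0.001 -1.   ] F [-0.86 -0.69 -0.25] open 1.0
```

View pics/p1.png

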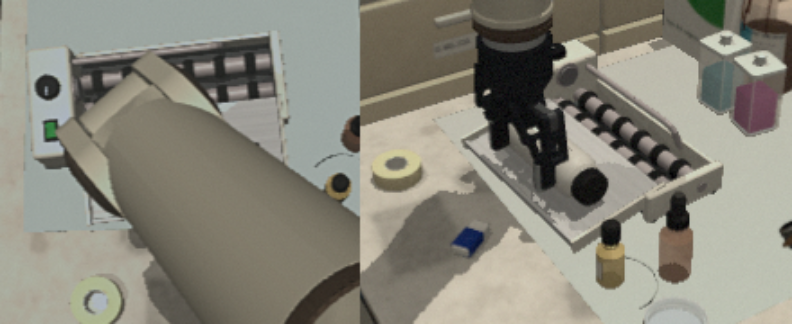

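The side crop shows the two fingers behind the bottle's body and the bottle clear of the lip and square to it. Its cap is at (590,187). I'll keep pushing.

>>> apply_moves:
  increments:
    - [[0, 0, 0, -0.1, 0, -0.012, 1], [0, 0, 0, -0.1, 0, -0.012, 1], [0, 0, 0, -0.1, 0, -0.012, 1], [0, 0, 0, -0.1, 0, -0.012, 1], [0, 0, 0, -0.1, 0, -0.012, 1], [0, 0, 0, -0.1, 0, -0.012, 1], [0, 0, 0, -0.1, 0, -0.012, 1], [0, 0, 0, -0.1, 0, -0.012, 1], [0, 0, 0, -0.1, 0, -0.012, 1], [0, 0, 0, -0.1, 0, -0.012, 1], [0, 0, 0, -0.1, 0, -0.012, 1], [0, 0, 0, -0.1, 0, -0.012, 1]]

```text
clock: 5.85
ee_pos: [0.5206, 0.2265, 0.0288]
tcp_rot: [-0.0, -0.045, 0.999, 0.0]
contact_force: [-1.5, 0.2, 1.8]
opening: 0.998
grip_force: 1.0
```

>>> apply_moves:
  increments:
    - [[0, 0, 0, -0.1, 0, -0.012, 1], [0, 0, 0, -0.1, 0, -0.012, 1], [0, 0, 0, -0.1, 0, -0.012, 1], [0, 0, 0, -0.1, 0, -0.012, 1], [0, 0, 0, -0.1, 0, -0.012, 1], [0, 0, 0, -0.1, 0, -0.012, 1], [0, 0, 0, -0.1, 0, -0.012, 1], [0, 0, 0, -0.1, 0, -0.012, 1], [0, 0, 0, -0.1, 0, -0.012, 1], [0, 0, 0, -0.1, 0, -0.012, 1]]

```text
clock: 6.85
ee_pos: [0.5505, 0.2292, 0.0324]
tcp_rot: [-0.0, -0.045, 0.999, 0.0]
contact_force: [-2.4, -0.2, 0.6]
opening: 1.001
grip_force: 1.0
```

```bash
python3 -c "
from h import *
rep()"
```

```text
t 6.85 mix [[-0.0511 -0.0043  0.0324]] toolY ang 95.11 z [-0.  0. -1.] F [-2.35 -0.16  0.63] open 1.0
```

Now slower over the crest: 2 mm per row to about x = -0.027.

>>> apply_moves:
  increments:
    - [[0, 0, 0, -0.07, 0, 0, 1], [0, 0, 0, -0.07, 0, 0, 1], [0, 0, 0, -0.07, 0, 0, 1], [0, 0, 0, -0.07, 0, 0, 1], [0, 0, 0, -0.07, 0, 0, 1], [0, 0, 0, -0.07, 0, 0, 1], [0, 0, 0, -0.07, 0, 0, 1], [0, 0, 0, -0.07, 0, 0, 1], [0, 0, 0, -0.07, 0, 0, 1], [0, 0, 0, -0.07, 0, 0, 1], [0, 0, 0, -0.07, 0, 0, 1], [0, 0, 0, -0.07, 0, 0, 1]]

```text
clock: 8.05
ee_pos: [0.5757, 0.2314, 0.0323]
tcp_rot: [0.0, -0.045, 0.999, 0.0]
contact_force: [0.6, -0.0, 0.5]
opening: 0.999
grip_force: 0.0
```

```bash
python3 -c "
from h import *
rep()
b=cap('side')
cv2.imwrite('pics/p2.png',cv2.resize(b['img'][120:300,160:400][:,:,::-1],(720,540)))"
```

```text
t 8.05 mix [[-0.0258 -0.0044  0.0323]] toolY ang 95.1 z [ 0.  0. -1.] F [ 0.64 -0.    0.46] open 1.0
```

View pics/p2.png

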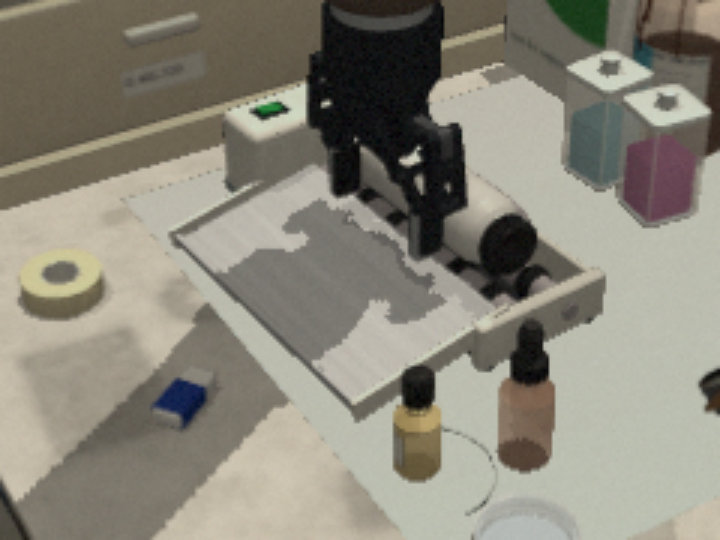

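The picture shows the bottle dropped between the rollers, clear of the fingers, with its cap at (508,243). I'll back off, rise, shut the fingers and move to beyond the cap.

>>> apply_moves:
  increments:
    - [[0, 0, 0, 0.5, 0, 0, 1], [0, 0, 0, 0.5, 0, -0.3, 1], [0, 0, 0, 0, 0, -1, 1], [0, 0, 0, 0, 0, -1, 0], [0, 0, 0, 0, 0, -1, -1], [0, 0, 0, -0.49, -0.88, 0, -1], [0, 0, 0, -0.49, -0.88, 0, -1], [0, 0, 0, -0.49, -0.88, 0, -1], [0, 0, 0, -0.49, -0.88, 0, -1], [0, 0, 0, -0.49, -0.88, 0, -1], [0, 0, 0, 0, 0, 0, -1], [0, 0, 0, 0, 0, 0, -1]]

```text
clock: 9.3
ee_pos: [0.6306, 0.1027, 0.131]
tcp_rot: [-0.0, -0.043, 0.999, -0.0]
contact_force: [0.1, 1.1, -0.3]
opening: -0.001
grip_force: 0.0
```

```bash
python3 -c "
from h import *
rep()
a=cap('top');b=cap('side')
x=np.hstack([a['img'][120:300,150:350],b['img'][120:300,160:400]])[:,:,::-1]
cv2.imwrite('pics/p3.png',cv2.resize(x,(792,324)))
v,u=np.mgrid[120:320,160:420]
P=M(depthpt(b,np.c_[u.ravel(),v.ravel()])); g=b['img'][v,u].max(2).ravel()
k=(g<70)&(abs(P[:,0]-.017)<.03)&(P[:,1]>-.13)&(P[:,1]<-.04)&(P[:,2]>.045)&(P[:,2]<.078)
print(k.sum(),np.percentile(P[k],[2,10,50,98],axis=0).round(4))
w=(g>110)&(abs(P[:,0]-.017)<.03)&(P[:,1]>-.1)&(P[:,1]<.1)&(P[:,2]>.06)&(P[:,2]<.085)
print(w.sum(),np.percentile(P[w],[2,50,98],axis=0).round(4))
"
```

```text
t 9.3 mix [[ 0.0177 -0.1373  0.131 ]] toolY ang 94.98 z [-0. -0. -1.] F [ 0.13  1.05 -0.29] open -0.0
249 [[-0.001  -0.09    0.0458]
 [ 0.0005 -0.089   0.0485]
 [ 0.0122 -0.0867  0.06  ]
 [ 0.0342 -0.0735  0.0718]]
957 [[-0.0057 -0.0684  0.0609]
 [ 0.007  -0.0091  0.0729]
 [ 0.0319  0.0637  0.078 ]]
```

View pics/p3.png

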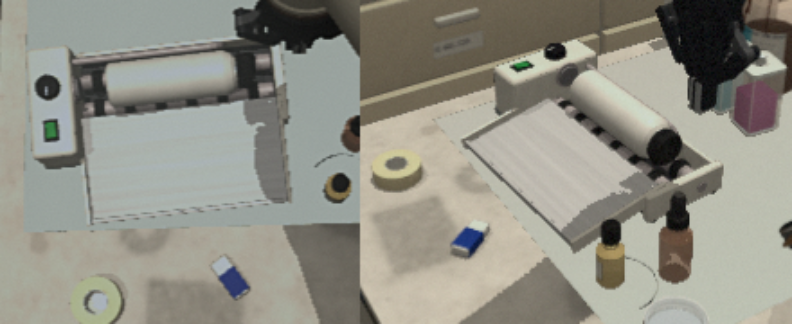

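The bottle rests on both rollers, with its base about 30 mm short of the pad, and the gripper is beyond its cap. I'll lower the gripper and approach the cap.

>>> apply_moves:
  increments:
    - [[0, 0, 0, 0, 0, 0.8, -1], [0, 0, 0, 0, 0, 0.8, -1], [0, 0, 0, 0, 0, 0.8, -1], [0, 0, 0, 0, 0, 0.4, -1], [0, 0, 0, 0, 0.3, 0, -1], [0, 0, 0, 0, 0.3, 0, -1], [0, 0, 0, 0, 0.2, 0, -1], [0, 0, 0, 0, 0.1, 0, -1], [0, 0, 0, 0, 0.1, 0, -1], [0, 0, 0, 0, 0.1, 0, -1], [0, 0, 0, 0, 0.07, 0, -1], [0, 0, 0, 0, 0.07, 0, -1]]

```text
clock: 10.6
ee_pos: [0.6275, 0.1395, 0.0475]
tcp_rot: [0.0, -0.044, 0.999, -0.001]
contact_force: [0.4, -1.8, 1.1]
opening: 0.001
grip_force: 1.3
```

```bash
python3 -c "
from h import *
rep()"
```

```text
t 10.6 mix [[ 0.0179 -0.1004  0.0475]] toolY ang 95.04 z [ 0.    -0.001 -1.   ] F [ 0.4  -1.76  1.14] open 0.0
```

>>> apply_moves:
  increments:
    - [[0, 0, 0, 0, 0.07, 0, -1], [0, 0, 0, 0, 0.07, 0, -1], [0, 0, 0, 0, 0.07, 0, -1], [0, 0, 0, 0, 0.07, 0, -1], [0, 0, 0, 0, 0.07, 0, -1], [0, 0, 0, 0, 0.07, 0, -1], [0, 0, 0, 0, 0.07, 0, -1], [0, 0, 0, 0, 0.07, 0, -1], [0, 0, 0, 0, 0.07, 0, -1], [0, 0, 0, 0, 0.07, 0, -1]]

```text
clock: 11.6
ee_pos: [0.6252, 0.162, 0.0473]
tcp_rot: [-0.0, -0.045, 0.999, 0.0]
contact_force: [1.6, -2.3, 1.6]
opening: 0.002
grip_force: 1.2
```

```bash
python3 -c "
from h import *
rep()
b=cap('side')
cv2.imwrite('pics/p4.png',cv2.resize(b['img'][120:260,200:390][:,:,::-1],(760,560)))
v,u=np.mgrid[120:320,160:420]
P=M(depthpt(b,np.c_[u.ravel(),v.ravel()])); g=b['img'][v,u].max(2).ravel()
w=(g>110)&(abs(P[:,0]-.017)<.03)&(P[:,1]>-.1)&(P[:,1]<.15)&(P[:,2]>.06)&(P[:,2]<.085)
print(w.sum(),np.percentile(P[w],[2,50,98],axis=0).round(4))
"
```

```text
t 11.6 mix [[ 0.0175 -0.0779  0.0473]] toolY ang 95.11 z [-0.  0. -1.] F [ 1.6  -2.28  1.57] open 0.0
1087 [[-0.0088 -0.0424  0.0611]
 [ 0.006   0.0378  0.0707]
 [ 0.043   0.1433  0.0781]]
```

View pics/p4.png

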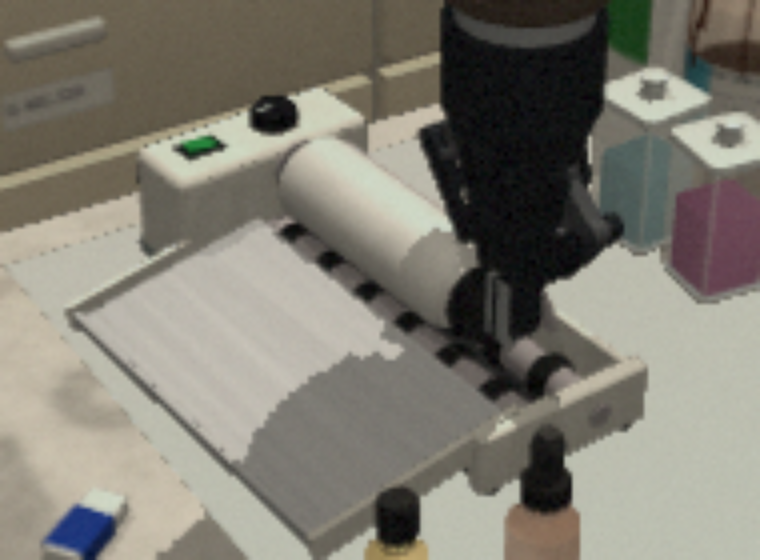

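The base is now close to the pad at (300,155), so I push on in 1 mm steps and watch for the force to rise.

>>> apply_moves:
  increments:
    - [[0, 0, 0, 0, 0.035, 0, -1], [0, 0, 0, 0, 0.035, 0, -1], [0, 0, 0, 0, 0.035, 0, -1]]

```text
clock: 11.95
ee_pos: [0.6249, 0.1649, 0.0473]
tcp_rot: [-0.0, -0.044, 0.999, -0.0]
contact_force: [-0.4, -1.9, -0.4]
opening: 0.001
grip_force: 1.0
```

>>> apply_moves:
  increments:
    - [[0, 0, 0, 0, 0.03, 0, -1], [0, 0, 0, 0, 0.03, 0, -1]]

```text
clock: 12.15
ee_pos: [0.6247, 0.1668, 0.0472]
tcp_rot: [-0.0, -0.045, 0.999, 0.0]
contact_force: [0.5, -2.9, 0.4]
opening: 0.003
grip_force: 1.0
```

>>> apply_moves:
  increments:
    - [[0, 0, 0, 0, 0.03, 0, -1], [0, 0, 0, 0, 0.03, 0, -1]]

```text
clock: 12.35
ee_pos: [0.6246, 0.1686, 0.0473]
tcp_rot: [-0.0, -0.045, 0.999, 0.0]
contact_force: [0.3, -2.2, 0.3]
opening: 0.004
grip_force: 1.0
```

>>> apply_moves:
  increments:
    - [[0, 0, 0, 0, 0.03, 0, -1], [0, 0, 0, 0, 0.03, 0, -1]]

```text
clock: 12.55
ee_pos: [0.6246, 0.1694, 0.0473]
tcp_rot: [-0.0, -0.044, 0.999, -0.001]
contact_force: [0.1, -6.1, 1.7]
opening: -0.003
grip_force: 2.5
```

The force has risen to 6 N and the motion has stalled, so the base is on the pad. I'll back off, rise and check.

>>> apply_moves:
  increments:
    - [[0, 0, 0, 0, -0.1, 0, -1], [0, 0, 0, 0, -0.3, 0, -1], [0, 0, 0, 0, -0.6, 0, -1], [0, 0, 0, 0, -0.3, -0.5, -1], [0, 0, 0, 0, 0, -1, -1], [0, 0, 0, 0, 0, -1, -1], [0, 0, 0, 0, 0, -1, -1], [0, 0, 0, 0, -0.5, -1, -1], [0, 0, 0, 0, -0.5, -0.5, -1], [0, 0, 0, 0, 0, 0, -1]]

```text
clock: 13.55
ee_pos: [0.6331, 0.097, 0.2005]
tcp_rot: [0.003, -0.042, 0.999, -0.001]
contact_force: [0.3, -1.0, -0.3]
opening: 0.001
grip_force: 0.0
```

```bash
python3 -c "
from h import *
rep()
a=cap('top');b=cap('side')
x=np.vstack([cv2.resize(a['img'][120:300,150:400],(750,540))[:290],cv2.resize(b['img'][140:230,200:390],(750,310))])[:,:,::-1]
cv2.imwrite('pics/p5.png',x)
v,u=np.mgrid[120:320,160:420]
P=M(depthpt(b,np.c_[u.ravel(),v.ravel()])); g=b['img'][v,u].max(2).ravel()
k=(g<70)&(abs(P[:,0]-.017)<.03)&(P[:,1]>-.13)&(P[:,1]<-.03)&(P[:,2]>.045)&(P[:,2]<.078)
print(k.sum(),np.percentile(P[k],[2,10,50,98],axis=0).round(4))
"
```

```text
t 13.55 mix [[ 0.0197 -0.1433  0.2005]] toolY ang 94.78 z [ 0.006 -0.002 -1.   ] F [ 0.27 -0.99 -0.32] open 0.0
242 [[-0.0012 -0.0581  0.0459]
 [ 0.0003 -0.0572  0.0489]
 [ 0.0122 -0.0546  0.0603]
 [ 0.0353 -0.0398  0.0724]]
```

View pics/p5.png

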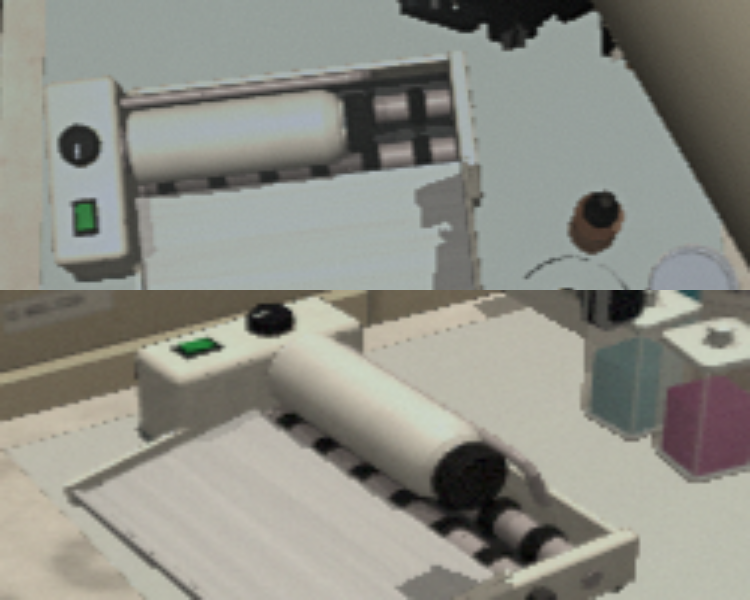

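The cap end is at y ≈ -0.057 to -0.058, which puts the base at y = 0.100, on the pad. The bottle lies on both rollers and the robot is clear, so I'm handing in.

```bash
python3 -c "
from bench import robot
print(robot.hand_in())"
```

```text
the job is handed in; nothing more can be done
None
```

The bottle was rolled up the apron and now lies between the rollers with its base against the grey pad; the other things on the bench were not touched, and the job was handed in at about 14 s.

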